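# Extend the oven pan puller until its lock button clicks out

### The job

Get the pan puller ready for the deep oven: pull its blue grip straight out of the clamped tube until the orange lock button clicks up through the hole in the tube, then let go. Leave the oven brush with the green grip, clamped beside it, as it is.

Things in the scene. Friction and masses are not known exactly. Their poses are not given: they have to be found in the camera images.
- puller_grip (a point): Centre of the pan puller's BLUE grip: level bar 100 mm long, 28 mm wide and high, a 36 mm wide, 8 mm long flange at each end; 58 mm above the table, 40 mm above the white board (18 mm thick) under it. x axis: along the bar, OUT of the tube (the way to pull; it slides only so); y: level, across the bar (pinch here from above); z up. Its tube ends in a steel hook and is clamped fast.
- puller_handle (a joint): How far the blue grip is drawn out of its tube (aluminium, 26 mm square, 210 mm long): 0 m fully in, 0.120 m at the end stop, where it locks. Starts at 0 to 0.03. It takes about 4 to 5 N to slide and stays where it is left. Pushed fully in, the grip's centre is 65 mm from the tube's mouth.
- puller_button (a joint): Orange spring lock button, 10 mm across, inside the puller's tube: about 0 m while the tube's roof holds it down, 0.010 m when it stands up through the hole on top of the tube, 25 mm from its mouth. It rises by itself when the grip reaches the end stop, and then keeps it from sliding back in (2 to 3 mm of play).
- brush_grip (a point): Centre of the oven brush's GREEN grip: same shape, size, height and axes as the blue one, but its tube ends in a wooden head with brass bristles. Not to be moved. The two tools lie parallel, axes 130 mm apart, and either may be on either side.

How it is judged:
At the end, for the whole second after the job is handed in: The puller's blue grip is drawn out at least 110 mm of its 120 mm, at rest and let go; its lock button stands at least 6 mm up through the hole; the brush's green grip is within 15 mm of where it was (value of joint puller_button above 0.006 m and value of joint puller_handle above 0.11 m and velocity of joint puller_handle between -0.02 and 0.02 m/s and distance of brush_grip from where it was at the start of the episode below 0.015 m); the robot touches nothing.
It fails at once if the green grip of the oven brush is slid more than 15 mm (distance of brush_grip from where it was at the start of the episode above 0.015 m).
It also fails if it takes over 34 s, if anything falls off the work surface, if the arm or the gripper's body presses on something with over 40 N, if the wrist force passes 120 N, or if a joint passes its speed limit or range.

### The arm

A 6-joint arm with a two-finger parallel gripper is mounted at the origin on the work surface. World frame = base frame: x ahead of the robot, y to its left, z up, the work surface at z = 0. Lengths are in m, angles in rad, forces in N, time in s.
With the tool pointing down it reaches from about 0.25 to 0.725 m from the base axis. Payload 4 kg.
Tool frame: the origin (TCP) lies on the centre line of the jaws, within the pads' length; the fingertips stand 22 mm ahead of it and the grasp point (between the pads) lies 3 mm ahead of it; z points along the fingers, y is the line along which they close (so a half turn about z gives the same grasp; the last joint's range is limited). The gripper opens to 85 mm and grips with 20 to 120 N. Pads are 22 mm wide; open, the fingers measure 114 mm over their backs; the gripper's body (76 mm by 85 mm) begins 54 mm behind the grasp point. The pads swing forward as they close: fully open they stand 13 mm farther back than shut.
Start: joints at [-1.209, 0.241, 0.005, 1.335, 0, 1.571], TCP at [0.177, -0.468, 0.253] pointing down, gripper open.
Joint ranges: [-2.72, 2.72], [-1.05, 1.87], [-1.09, 1.28], [-1.99, 2.15], [-1.42, 1.44], [-3.14, 3.14]. Speed limits (rad/s): [2.79, 2.79, 3.14, 3.14, 3.14, 3.14].

### API

Orientations are given as a unit quaternion [x, y, z, w].
In Python, from workcell import bot gives the robot as it stands.
- The arm moves only by the shell command python3 -m inch 'ROWS'. ROWS is JSON, one flat list of numbers, 7 for each row, row after row: the shift along the world's x, y, z in mm, then the turn, a rotation vector about the world's x, y, z in rad, then the opening in per cent of the stroke, from 0 (shut) to 100 (fully open). A call has 1 to 8 rows; each row is the pose to reach, as a shift and turn from the pose commanded when the call began; what a row does not reach only later rows make up. A row lasts 1/12 s, in which the tool goes at most 41.7 mm and 7.16 degrees, less where a joint would pass 70% of its speed; a pose out of reach is approached as far as the arm can. A call with a gripper value outside its range is refused whole. The fingers move at their own pace and stop on an object; the grip force is fixed at half the most. Time passes only in rows, so rows that repeat a pose let the fingers close. It gives the time, the measured TCP pose, the force, the opening and the grip force at its end, in the units of the state.
- bot.get_obs(): the state, without advancing time (a new reading comes with each control period).
- bot.camera(name): name is "side" or "top" or "wrist"; returns the picture (420x560x3 uint8, blue, green, red); there is no depth.
- bot.camera_info(name): a dict with "intrinsics" (3x3 intrinsics, pixels), "camera_from_world" (4x4, takes a point from world to camera coordinates); the wrist camera has in their place "hand_eye" (4x4, takes a point from camera to tool coordinates, whose origin is the TCP and whose axes are the flange's). Camera axes: x right, y down, z forward; pixel columns grow to the right and rows downward; lengths in m; the calibration is good to about 2 mm. The wrist camera is an equidistant fisheye: a pixel r from the principal point sees the ray r / f radians off the axis. A picture is of the moment at which its call begins: read the wrist's pose just before it. camera_info takes no time and is no camera call.
- bot.job_done(): hands the job in; it is judged then, once.
Trained networks look in the newest picture that a camera, given by its name, has taken for a name from the list of things; names that differ only in an ending like _2 or _b are one class to them, and where a whole thing is asked for, a point or a joint stands for the part that bears it (a point fixed in the world has none). Each returns a list of dicts, best first, with "confidence" (0 to 1); they miss things now and then, are a little off and sometimes report something else, mostly with a low value. They report only what shows in the picture. A call takes as long as a camera call.
- bot.silhouettes(camera, target): "mask" (420x560 bool, what is visible of it) and "uv" ([column, row] in pixels, amid what is visible of it).
- bot.spot_point(camera, target): "uv" ([column, row] in pixels: a listed point, or the origin of a listed thing).
The state is a dict: "clock": time; "joint_pos": joint angles; "joint_vel": joint speeds; "tau": joint torques, N m; "eef_pos": TCP position; "tool_rot": TCP orientation; "ft_force": force on the tool from outside, world axes, zero at the start; "ft_torque": the same for the moment, N m; "grip_width": finger opening in m; "grasp_force": force on a finger pad.
Only numpy, scipy, OpenCV 4.12 (cv2) and the standard library are available. Lean on these libraries where they do the work, as an engineer would, in place of code of your own. Each camera call takes 0.05 s, during which the arm holds its last target. There are 200 camera calls.

## Working session

There is one attempt and no reset: what is moved stays moved. The work goes in short steps, Python scripts to look and compute and a shell command to move; the robot and the scene stay as the last step left them, time stands still between calls to the robot, and variables do not carry over. Pictures are saved under pics/ and viewed, at most 10 in all, crops included, and the job is handed in when it is done.

```bash
mkdir -p pics; cat > h.py <<'E'
from workcell import bot
import numpy as np, cv2
def ray_plane(cam,uv,z):
    i=bot.camera_info(cam); K=np.array(i["intrinsics"]); T=np.array(i["camera_from_world"])
    R,t=T[:3,:3],T[:3,3]; c=-R.T@t; d=R.T@np.linalg.inv(K)@np.array([*uv,1.]); return c+d*(z-c[2])/d[2]
E
python3 - <<'E'
from h import *
o=bot.get_obs(); print(o["clock"],o["eef_pos"],o["tool_rot"],o["grip_width"])
im={c:bot.camera(c) for c in("top","side")}
cv2.imwrite("pics/top.png",im["top"]); cv2.imwrite("pics/side.png",im["side"])
for c in im:
  for n in("puller_grip","brush_grip","puller_button"):
    for d in bot.spot_point(c,n)[:2]: print(c,n,d["uv"],d["confidence"],ray_plane(c,d["uv"],.058))
for n in("puller_grip","brush_grip"):
    for d in bot.silhouettes("top",n)[:2]:
        m=d["mask"].astype(np.uint8); r=cv2.minAreaRect(cv2.findNonZero(m)); print(n,d["confidence"],d["uv"],[ray_plane("top",p,.065)[:2].round(3) for p in cv2.boxPoints(r)])
E
```

```text
0.0 [ 0.17675935 -0.46706821  0.25239333] [ 9.83683765e-01  1.79903047e-01 -1.89696464e-04 -1.05254253e-03] 0.08550669280473353
top puller_grip [211.4, 260.5] 0.85 [0.46118906 0.04491198 0.058     ]
top brush_grip [178.5, 186.9] 0.61 [0.58424939 0.1047362  0.058     ]Traceback (most recent call last):
  File "<stdin>", line 7, in <module>
ValueError: it knows: brush_grip, puller_grip
```

View pics/top.png

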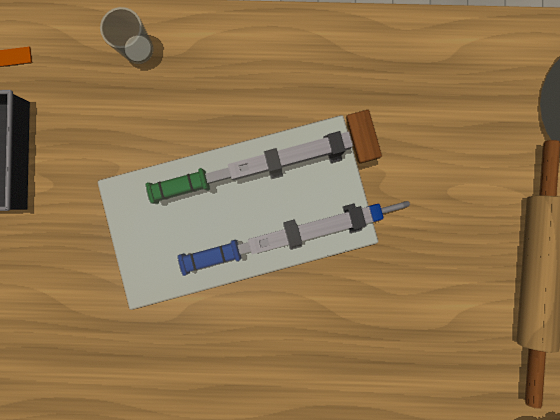

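The top view shows the blue grip at (210,258) and the green at (177,186). Both tubes run to the right, so the pull is to the image's left and slightly down.

```bash
python3 - <<'E'
from h import *
bot.camera("top")
for n in("puller_grip","brush_grip"):
    for d in bot.silhouettes("top",n)[:1]:
        m=d["mask"].astype(np.uint8); r=cv2.minAreaRect(cv2.findNonZero(m)); print(n,d["confidence"],d["uv"],r,[ray_plane("top",p,.066)[:2].round(3) for p in cv2.boxPoints(r)])
# axis dir from pixels of tube: slot by button and hook clamp
for p in((262,244),(357,217),(243,168),(337,146)): print(ray_plane("top",p,.071).round(3))
bot.camera("side")
for n in("puller_grip","brush_grip"):
    for d in bot.spot_point("side",n)[:1]: print(n,d["uv"],d["confidence"],ray_plane("side",d["uv"],.058))
from scipy.spatial.transform import Rotation as R
print(R.from_quat(bot.get_obs()["tool_rot"]).as_matrix().round(3))
E
```

```text
puller_grip 0.58 [215.2, 257.5] ((223.30484008789062, 253.41793823242188), (20.352210998535156, 91.73350524902344), 74.93151092529297) [array([0.469, 0.102]), array([ 0.512, -0.044]), array([ 0.48 , -0.054]), array([0.436, 0.092])]
brush_grip 0.82 [185.8, 183.9] ((197.56570434570312, 180.7577667236328), (22.078330993652344, 104.53956604003906), 75.69972229003906) [array([0.589, 0.161]), array([ 0.637, -0.008]), array([ 0.601, -0.019]), array([0.553, 0.15 ])]
[ 0.492 -0.04   0.071]
[ 0.54  -0.197  0.071]
[ 0.617 -0.005  0.071]
[ 0.658 -0.161  0.071]
puller_grip [199.3, 191.2] 0.8 [0.46669549 0.05103438 0.058     ]
[[ 0.935  0.354 -0.   ]
 [ 0.354 -0.935  0.   ]
 [-0.    -0.    -1.   ]]
```

View pics/side.png

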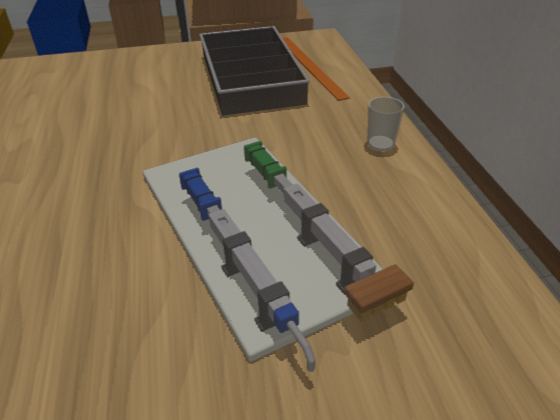

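The side view agrees: blue grip at (200,193), green at (265,163). Centre is about (0.463, 0.047), and the pull axis is about (-0.28, 0.96). Next I'll hover above it.

```bash
python3 -m inch '[286,514,-60,0,0,1.496,100, 286,514,-60,0,0,1.496,100, 286,514,-60,0,0,1.496,100, 286,514,-60,0,0,1.496,100, 286,514,-60,0,0,1.496,100, 286,514,-60,0,0,1.496,100, 286,514,-60,0,0,1.496,100, 286,514,-60,0,0,1.496,100]'; python3 -c "
from h import *
from scipy.spatial.transform import Rotation as R
o=bot.get_obs();print((np.array([.463,.047,.19])-o['eef_pos'])*1000); M=R.from_quat(o['tool_rot']).as_matrix();print(M[:,1:], np.radians(16.4)-np.arctan2(M[1,1],M[0,1]))"
```

```text
clock: 1.17
eef_pos: [0.3387, -0.1761, 0.2197]
tool_rot: [0.775, 0.632, 0.0, 0.001]
ft_force: [1.2, 0.4, 0.4]
grip_width: 0.0855
grasp_force: 0.0
[124.26025487 223.09563156 -29.66311598]
[[ 9.79387147e-01  1.09933709e-03]
 [-2.01988600e-01 -5.74425369e-04]
 [ 1.19270491e-03 -9.99999231e-01]] 0.4896220928628798
```

```bash
python3 -m inch '[120,215,-28,0,0,0.45,100, 120,215,-28,0,0,0.45,100, 120,215,-28,0,0,0.45,100, 120,215,-28,0,0,0.45,100, 120,215,-28,0,0,0.45,100, 120,215,-28,0,0,0.45,100, 120,215,-28,0,0,0.45,100, 120,215,-28,0,0,0.45,100]'; python3 - <<'E'
from h import *
from scipy.spatial.transform import Rotation as R
o=bot.get_obs();print((np.array([.463,.047,.19])-o['eef_pos'])*1000); M=R.from_quat(o['tool_rot']).as_matrix();print(np.degrees(np.arctan2(M[1,1],M[0,1])))
im=bot.camera("wrist"); i=bot.camera_info("wrist"); print(i); K=np.array(i["intrinsics"]); H=np.array(i["hand_eye"])
def back(uv,z):
    x=(uv[0]-K[0,2])/K[0,0]; y=(uv[1]-K[1,2])/K[1,1]; th=np.hypot(x,y); d=np.array([x/th*np.sin(th),y/th*np.sin(th),np.cos(th)])
    d=M@H[:3,:3]@d; c=np.array(o['eef_pos'])+M@H[:3,3]; return (c+d*(z-c[2])/d[2]).round(4)
for n in("puller_grip","brush_grip"):
    for d in bot.spot_point("wrist",n)[:2]: print(n,d["uv"],d["confidence"],back(d["uv"],.058))
    for d in bot.silhouettes("wrist",n)[:1]:
        m=d["mask"].astype(np.uint8); print("sil",d["uv"],back(d["uv"],.065),d["confidence"])
b=cv2.inRange(cv2.cvtColor(im,cv2.COLOR_BGR2HSV),(105,110,40),(130,255,255))
n,l,s,c=cv2.connectedComponentsWithStats(b)
for k in range(1,n):
    if s[k][4]>150:
        r=cv2.boxPoints(cv2.minAreaRect(cv2.findNonZero((l==k).astype(np.uint8)))); print(s[k],[back(p,.072)[:2] for p in r], r.round())
cv2.imwrite("pics/w1.png",im)
E
```

```text
clock: 1.83
eef_pos: [0.4586, 0.0389, 0.191]
tool_rot: [0.615, 0.788, -0.0, -0.0]
ft_force: [-0.7, -0.3, -0.6]
grip_width: 0.0853
grasp_force: 0.0
[ 4.44704019  8.08726685 -0.96400784]
14.060060011676079
{'intrinsics': array([[325.1922621 ,   0.        , 276.24105312],
       [  0.        , 325.1922621 , 209.39782711],
       [  0.        ,   0.        ,   1.        ]]), 'hand_eye': array([[-1.15137863e-03, -9.48826061e-01, -3.15797056e-01,
         8.12077003e-02],
       [ 9.99999334e-01, -1.11600073e-03, -2.92869360e-04,
         8.79401538e-04],
       [-7.45476650e-05, -3.15797183e-01,  9.48826714e-01,
        -1.20905706e-01],
       [ 0.00000000e+00,  0.00000000e+00,  0.00000000e+00,
         1.00000000e+00]])}
puller_grip [290.0, 197.5] 0.86 [0.4684 0.0485 0.058 ]
sil [291.5, 203.9] [0.4701 0.0456 0.065 ] 0.96
brush_grip [440.4, 171.4] 0.97 [0.5898 0.1041 0.058 ]
sil [437.5, 182.2] [0.5864 0.0949 0.065 ] 0.89
[ 266  136   47   33 1180] [array([0.4378, 0.0937]), array([0.4707, 0.1021]), array([0.4771, 0.0788]), array([0.4435, 0.0703])] [[266. 136.]
 [312. 136.]
 [312. 168.]
 [266. 168.]]
[ 273  173   36   58 1924] [array([0.4494, 0.0674]), array([0.4743, 0.0746]), array([0.4881, 0.0304]), array([0.4618, 0.0229])] [[273. 173.]
 [307. 172.]
 [309. 229.]
 [274. 230.]]
[272 235  42  27 963] [array([0.4608, 0.0186]), array([0.4928, 0.0265]), array([0.4995, 0.0039]), array([ 0.4664, -0.0042])] [[272. 235.]
 [313. 235.]
 [313. 261.]
 [272. 261.]]
```

View pics/w1.png

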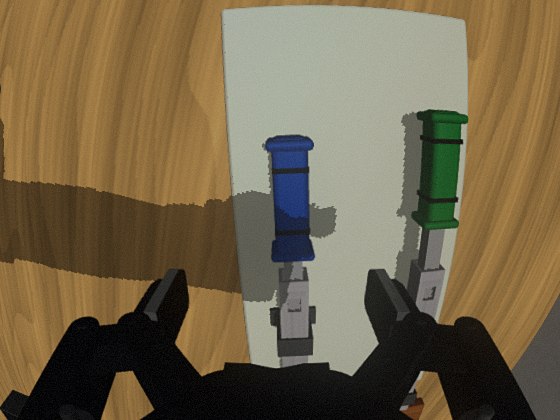

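The wrist view shows the blue grip at about (292,200), lying straight between the fingers. Centre is (0.4685, 0.0485) with the axis at 16.3°. I'll centre over it and come down partway.

```bash
python3 -c "
from h import *
print(bot.get_obs()['eef_pos'],bot.get_obs()['clock'])"; python3 -m inch '[9,9,-30,0,0,0.037,100, 9,9,-60,0,0,0.037,100, 9,9,-80,0,0,0.037,100, 9,9,-80,0,0,0.037,100, 9,9,-80,0,0,0.037,100]'; python3 -c "
from h import *
from scipy.spatial.transform import Rotation as R
o=bot.get_obs();print((np.array([.4685,.0485,.061])-o['eef_pos'])*1000); M=R.from_quat(o['tool_rot']).as_matrix();print(np.degrees(np.arctan2(M[1,1],M[0,1])))"
```

```text
[0.45774105 0.03587755 0.19173662] 2.0833
clock: 2.5
eef_pos: [0.4661, 0.045, 0.1112]
tool_rot: [0.603, 0.798, -0.001, -0.001]
ft_force: [-0.5, -0.0, 1.1]
grip_width: 0.0851
grasp_force: 0.0
[  2.36228881   3.46215204 -50.16702301]
15.815828318981579
```

```bash
python3 -m inch '[2,3,-25,0,0,0.009,100, 2,3,-50,0,0,0.009,100, 2,3,-50,0,0,0.009,100, 2,3,-50,0,0,0.009,100, 2,3,-50,0,0,0.009,60, 2,3,-50,0,0,0.009,30, 2,3,-50,0,0,0.009,10, 2,3,-50,0,0,0.009,10]'; python3 -m inch '[0,0,0,0,0,0,10, 0,0,0,0,0,0,10, 0,0,0,0,0,0,10, 0,0,0,0,0,0,10, 0,0,0,0,0,0,10]'
```

```text
clock: 3.17
eef_pos: [0.4701, 0.0492, 0.0627]
tool_rot: [0.599, 0.801, 0.001, 0.001]
ft_force: [-0.2, 0.2, -0.5]
grip_width: 0.0386
grasp_force: 0.0
clock: 3.58
eef_pos: [0.468, 0.0487, 0.0624]
tool_rot: [0.599, 0.801, -0.001, -0.0]
ft_force: [-4.9, -1.7, 8.9]
grip_width: 0.0273
grasp_force: 59.3
```

```bash
python3 -m inch '[-3,10,0,0,0,0,10, -6,20,0,0,0,0,10, -9,30,0,0,0,0,10, -12,40,0,0,0,0,10, -14,50,0,0,0,0,10, -17,60,0,0,0,0,10, -20,70,0,0,0,0,10, -23,80,0,0,0,0,10]'; python3 - <<'E'
from h import *
bot.camera("top")
im=bot.camera("top");cv2.imwrite("pics/t2.png",cv2.resize(im[130:310,80:320],None,fx=3,fy=3,interpolation=2))
o=bot.get_obs();print(o["eef_pos"],o["ft_force"],o["grip_width"])
E
```

```text
clock: 4.25
eef_pos: [0.4447, 0.127, 0.0624]
tool_rot: [0.599, 0.801, -0.003, 0.001]
ft_force: [-4.5, -9.0, 10.9]
grip_width: 0.027
grasp_force: 59.6
[0.44404402 0.12912033 0.06237348] [-7.63840109 -1.14136544 11.09901802] 0.026860614157642446
```

View pics/t2.png

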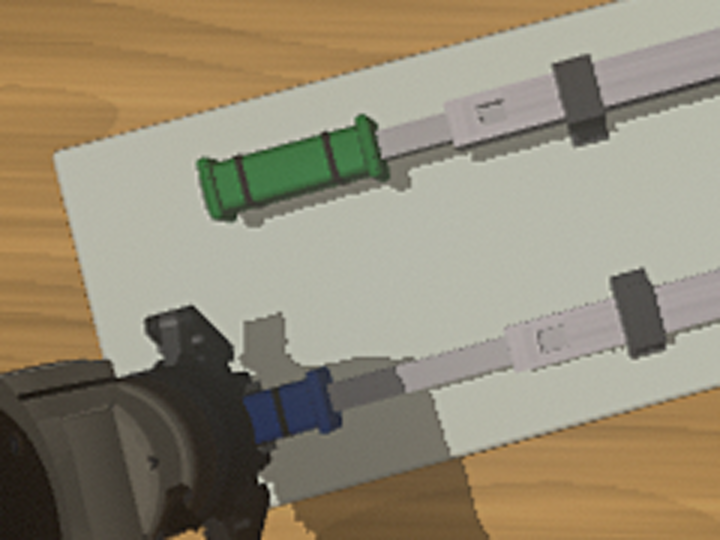

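The crop shows the grip drawn about 84 mm with the rod exposed (330–510) and the hole at (550,338) still empty; the green grip hasn't moved. I'll keep pulling and watch the force.

```bash
python3 -m inch '[-1,5,0,0,0,0,10, -3,10,0,0,0,0,10, -4,15,0,0,0,0,10, -5,18,0,0,0,0,10, -5,18,0,0,0,0,10]'; python3 -m inch '[-1,4,0,0,0,0,10, -2,8,0,0,0,0,10, -2,8,0,0,0,0,10]'
```

```text
clock: 4.77
eef_pos: [0.439, 0.1461, 0.0624]
tool_rot: [0.599, 0.801, -0.002, -0.001]
ft_force: [-7.8, -4.5, 12.4]
grip_width: 0.0272
grasp_force: 59.8
clock: 5.02
eef_pos: [0.4366, 0.1544, 0.0624]
tool_rot: [0.599, 0.801, -0.002, -0.001]
ft_force: [-9.0, -2.4, 13.6]
grip_width: 0.0276
grasp_force: 59.8
```

```bash
python3 -m inch '[-1,3,0,0,0,0,10, -2,6,0,0,0,0,10, -2,8,0,0,0,0,10, -2,8,0,0,0,0,10]'; python3 -m inch '[-1,3,0,0,0,0,10, -2,5,0,0,0,0,10, -2,5,0,0,0,0,10]';python3 - <<'E'
from h import *
im=bot.camera("top");cv2.imwrite("pics/t3.png",cv2.resize(im[190:290,120:300],None,fx=4,fy=4,interpolation=2))
E
```

```text
clock: 5.35
eef_pos: [0.4356, 0.1578, 0.0623]
tool_rot: [0.599, 0.8, -0.006, 0.003]
ft_force: [-5.4, -19.7, 14.8]
grip_width: 0.0271
grasp_force: 60.2
clock: 5.6
eef_pos: [0.4354, 0.1582, 0.0622]
tool_rot: [0.601, 0.799, -0.009, 0.008]
ft_force: [1.2, -32.2, 12.7]
grip_width: 0.0274
grasp_force: 60.2
```

View pics/t3.png

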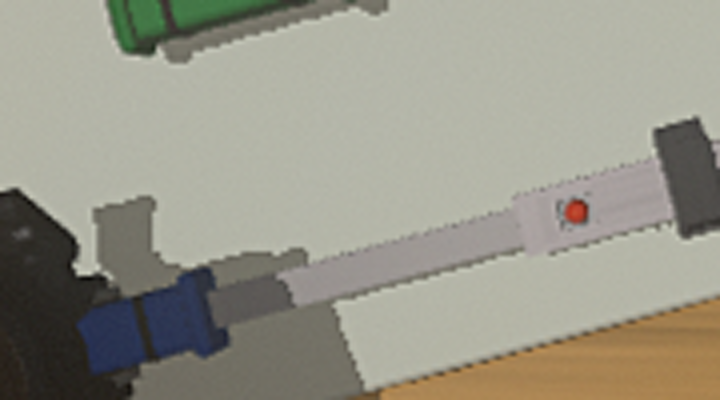

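The grip is at the end stop (force 32 N), and the orange button stands in the hole at (576,212). I'll ease back the overpull, open and go up.

```bash
python3 -m inch '[2,-7,0,0,0,0,10, 2,-7,0,0,0,0,10, 2,-7,0,0,0,0,60, 2,-7,0,0,0,0,90, 2,-7,0,0,0,0,90, 2,-7,0,0,0,0,90, 2,-7,0,0,0,0,90, 2,-7,0,0,0,0,90]'; python3 -m inch '[0,0,20,0,0,0,90, 0,0,50,0,0,0,90, 0,0,80,0,0,0,90, 0,0,110,0,0,0,90, 0,0,120,0,0,0,90, 0,0,120,0,0,0,90, 0,0,120,0,0,0,90]';python3 - <<'E'
from h import *
im=bot.camera("side");cv2.imwrite("pics/s4.png",cv2.resize(im[110:290,120:320],None,fx=3,fy=3,interpolation=2))
E
```

```text
clock: 6.32
eef_pos: [0.4373, 0.1614, 0.0614]
tool_rot: [0.599, 0.801, 0.0, -0.0]
ft_force: [-0.8, 0.3, -0.1]
grip_width: 0.0771
grasp_force: 0.0
clock: 6.9
eef_pos: [0.4374, 0.1614, 0.1817]
tool_rot: [0.599, 0.801, 0.001, 0.0]
ft_force: [0.9, -0.7, -1.0]
grip_width: 0.0769
grasp_force: 0.0
```

View pics/s4.png

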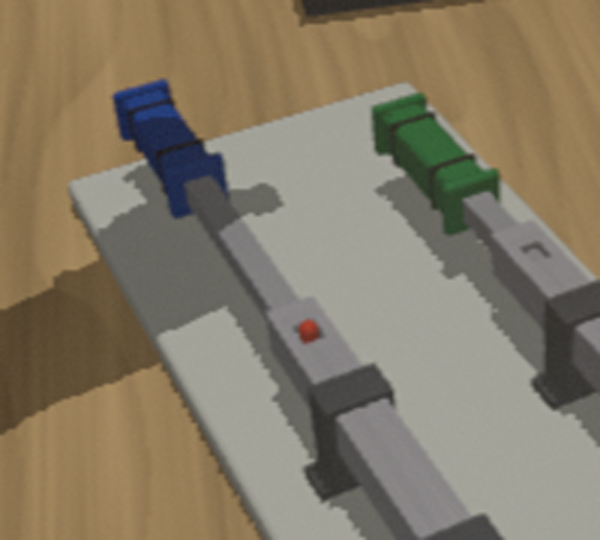

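The button stands up at (308,330), the blue grip is drawn out and released, and the green grip is untouched.

```bash
python3 -c "
from workcell import bot
print(bot.job_done())"
```

```text
the job is handed in; nothing more can be done
None
```

I pulled the blue grip out to its end stop, where the orange lock button came up through the hole. I then let go and backed the arm clear, left the green-gripped brush untouched, and handed the job in at about 7 s; no verdict was shown.

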